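Lock the valve-flange indexing fixture: hold the spring catch down and slide the bolt home

ROBOT

A 6-joint arm with a two-finger parallel gripper is mounted at the origin on the work surface. World frame = base frame: x ahead of the robot, y to its left, z up, the work surface at z = 0. Lengths are in m, angles in degrees, forces in N, time in s.
With the tool pointing down it reaches from about 0.35 to 0.875 m from the base axis. Payload 4.2 kg.
Tool frame: the origin (TCP) lies on the front face of the gripper's body, between the roots of the fingers; the fingertips stand 70 mm ahead of it and the grasp point (between the pads) lies 51 mm ahead of it; z points along the fingers, y is the line along which they close (so a half turn about z gives the same grasp; the last joint's range is limited). The gripper opens to 87 mm and grips with 3 to 60 N. Pads are 19 mm wide; open, the fingers measure 117 mm over their backs; the gripper's body (75 mm by 190 mm) begins 51 mm behind the grasp point.
Start: joints at [86.265, 22.042, 0.453, 0, -68.411, -14.817], TCP at [0.199, 0.593, 0.292] pointing down, gripper open.
Joint ranges: [-179.83, 179.83], [-69.29, 118.12], [-61.27, 80.66], [-181.25, 117.63], [-171.15, -9.14], [-177.46, 177.46]. Speed limits (degrees/s): [159.86, 159.86, 180, 180, 180, 180].

INTERFACE

Orientations are given as a 3x3 rotation matrix whose columns are the frame's x, y, z axes.
In Python, from station import r gives the robot as it stands.
- The arm moves only by the shell command python3 -m pendant 'ROWS' [OPENING]. ROWS is JSON, a list of rows, each a list of 2 entries, a list of its own where there are three numbers: the shift along the tool's x, y, z in mm, then the turn, a rotation vector about the tool's x, y, z in rad. A call has 1 to 10 rows; each row is the pose to reach, as a shift and turn from the pose commanded when the call began, along the tool's axes at that moment; what a row does not reach only later rows make up. A row lasts 1/10 s, in which the tool goes at most 50 mm and 8.59 degrees, less where a joint would pass 70% of its speed; a pose out of reach is approached as far as the arm can. A call with a gripper value outside its range is refused whole. OPENING is the opening, from 0 (shut) to 1 (fully open), set as the call begins (- or left out, the last holds). The fingers move at their own pace and stop on an object; the grip force is fixed at half the most. Time passes only in rows, so rows that repeat a pose let the fingers close. It gives the time, the measured TCP pose, the force, the opening and the grip force at its end, in the units of the state.
- r.sense(): the state, without advancing time (a new reading comes with each control period).
- r.capture(name): name is "side" or "top"; returns a dict with "frame" (384x512x3 uint8, red, green, blue), "vertical_fov" (degrees; the focal length in pixels is half the picture's height over the tangent of half this angle, whatever the lens; pixels are square), "cx", "cy" (the principal point, pixels), "distortion" ([k1, k2, p1, p2, k3] as OpenCV has them; the pictures are not rectified), "rvec" (rotation vector, rad) and "tvec" (3), from world to camera coordinates, as OpenCV has them. Camera axes: x right, y down, z forward; pixel columns grow to the right and rows downward; lengths in m; the calibration is good to about 2 mm. A picture is of the moment at which its call begins. There is no depth.
- r.finish_job(): hands the job in; it is judged then, once.
The state is a dict: "time_s": time; "joints": joint angles; "joint_velocities": joint speeds; "effort": joint torques, N m; "tcp_pos": TCP position; "ee_rot": TCP orientation; "wrist_force": force on the tool from outside, world axes, zero at the start; "moment": the same for the moment, N m; "gripper_width": opening from 0.0 (shut) to 1.0 (fully open); "gripper_force": force on a finger pad.
Only numpy, scipy, OpenCV 4.12 (cv2) and the standard library are available. Lean on these libraries where they do the work, as an engineer would, in place of code of your own. Each camera call takes 0.05 s, during which the arm holds its last target. There are 200 camera calls.

TASK

Lock the indexing fixture on the bench: with one fingertip press the long spring catch bar right down and keep it held down, while the other fingertip pushes the bolt's upright tab along until the bolt is fully home through the keeper on the round table; only then let the catch spring back up and take the hand clear. Only touch and push: do not pinch or lift anything, and leave the loose parts around the fixture where they are.

Things in the scene. Friction and masses are not known exactly. Their poses are not given: they have to be found in the camera images.
- fixture: The whole fixture, fixed on the bench, turned up to 0.4 rad. Dark plate 200 x 380 x 10 mm spanning x -85..115, y -130..250 mm. Origin at bench level under the mechanism; y is the bolt's locking direction, x across, z up. Bolt centre line at x = 30 mm, in a low channel; catch bar parallel to it at x = -40 mm. An arch spans the bolt at y 55..69, top 44 mm.
- tab_top (a point): Centre of the top of the bolt's upright steel tab, 80 mm above the bench; moves with the bolt; axes as the fixture's. Flat plate 34 mm across (x), 12 thick (y), 44 tall; pushed on its flat -y face towards +y. The bolt and the flat strip beside it are 36 mm high at most. 70 mm across (x) from the bar's centre line, 40 mm clear between; starts 5 mm to -y of the bar's middle.
- catch_top (a point): Centre of the top of the spring catch: a bright aluminium bar with fine dark cross ribs, 26 mm wide (x), 130 long (y), top flat, 56 mm above the bench when up; moves with it; axes as the fixture's. A pressing fingertip can slide along it beside the tab over the bolt's whole travel. Nothing between bar and bolt, or to -y of the tab, is higher than 36 mm: the other fingertip may be as low as the one on the bar.
- bolt (a joint): Bolt position along +y, m: 0 drawn back (starts within 1.5 mm of it), 0.050 fully home at its stop. Slides at about 3 N, stays where left. With the catch up it is blocked by a pawl in a slot of the strip beside the bolt; from 0.047 on a second slot is over the pawl, so the catch can spring up and lock it.
- catch (a joint): How far the catch bar is pressed down, m: 0 up, 0.012 at its bottom stop; springs back. 2.5 N to start, 8.5 N at the bottom. The bolt is free with the bar 6 mm or more down; keep it that far down all the while the bolt slides. Let go on the way, it rises only to about 4.5 mm, under the strip.
- bushing: Bystander: loose brass bushing, 32 mm diameter, 30 mm tall, standing on the fixture's plate beside the bolt, on the side away from the catch. Origin at the centre of its underside.
- seat_ring: Bystander: loose steel seat ring lying flat, 90 mm outside, 70 mm inside, 12 mm thick. Origin at the centre of its underside.
- stem: Bystander: loose steel valve stem standing on its round foot (44 mm), 68 mm tall. Origin at the centre of its underside.
- caliper: Bystander: loose dial caliper lying flat, 200 mm long (y), 16 mm high at its dial. Origin under the middle of its beam.
- keeper (a point): Centre of the keeper's opening that the bolt enters: a steel arch 12 mm thick, top 46 mm above the bench, on the rim of a round steel table (radius 80 mm, centre 70 mm further along +y) that carries a bright flange (top 60 mm). Axes as the fixture's.

How it is judged:
By the outcome, as a careful person would: the job done as asked, in the order asked, and still so for the second after the job is handed in, with the robot touching nothing.
It also fails if it takes over 35 s, if anything falls off the work surface, if the arm or the gripper's body presses on something with over 40 N, if the wrist force passes 120 N, or if a joint passes its speed limit or range.

## Working session

There is one attempt and no reset: what is moved stays moved. The work goes in short steps, Python scripts to look and compute and a shell command to move; the robot and the scene stay as the last step left them, time stands still between calls to the robot, and variables do not carry over. Pictures are saved under pics/ and viewed, at most 10 in all, crops included, and the job is handed in when it is done.

```bash
mkdir -p pics
cat > h.py <<'E'
import numpy as np, cv2
from station import r
def cap(n,f=None):
    c=r.capture(n)
    if f: cv2.imwrite('pics/'+f,c['frame'][:,:,::-1])
    h=c['frame'].shape[0]; F=h/2/np.tan(np.radians(c['vertical_fov'])/2)
    c['K']=np.array([[F,0,c['cx']],[0,F,c['cy']],[0,0,1]]); c['D']=np.array(c['distortion'],float)
    c['R']=cv2.Rodrigues(np.array(c['rvec'],float))[0]; c['t']=np.array(c['tvec'],float).ravel()
    return c
def ray(c,p):
    u=cv2.undistortPoints(np.array([[p]],float),c['K'],c['D']).ravel()
    return -c['R'].T@c['t'], c['R'].T@np.array([u[0],u[1],1])
def plane(c,p,z):
    o,d=ray(c,p); return o+d*(z-o[2])/d[2]
def tri(c1,p1,c2,p2):
    o1,d1=ray(c1,p1);o2,d2=ray(c2,p2)
    s=np.linalg.lstsq(np.c_[d1,-d2],o2-o1,rcond=None)[0]
    a=o1+d1*s[0];b=o2+d2*s[1]; return (a+b)/2,np.linalg.norm(a-b)
def proj(c,P): return cv2.projectPoints(np.array(P,float).reshape(-1,3),np.array(c['rvec'],float),c['t'],c['K'],c['D'])[0].reshape(-1,2)
E
python3 - <<'E'
from h import *
for n in('side','top'):
    c=cap(n,n+'0.png'); print(n,-c['R'].T@c['t'],c['R'][2])
s=r.sense();print(s['tcp_pos'],s['ee_rot'],s['time_s'])
E
```

```text
side [0.41631296 0.61105028 0.52572336] [ 0.21873274 -0.81834204 -0.53148122]
top [ 0.47055389 -0.06575872  0.96086377] [ 0.13036466  0.03383683 -0.99088855]
[0.1987002  0.59215639 0.29127996] [[ 9.47982448e-01 -3.18322113e-01 -5.57915614e-04]
 [-3.18322596e-01 -9.47980633e-01 -1.85584834e-03]
 [ 6.18643683e-05  1.93690880e-03 -9.99998122e-01]] 0.1
```

View pics/top0.png

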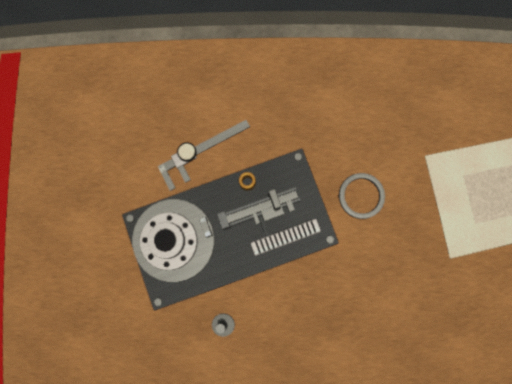

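View pics/side0.png

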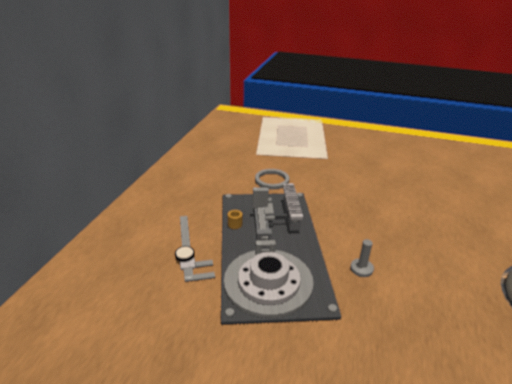

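The top view shows the plate with corners near (123,214), (303,150), (338,242) and (155,308). The ribbed catch bar is near (286,237), the tab near (276,200), the bushing at (247,181) and the flange at (165,240). Next I'll get the pose from the plate mask and enlarge the mechanism.

Run:
```python
from h import *
t=cap('top');s=cap('side')
f=t['frame'];m=((f.max(2)<75)).astype(np.uint8); m[:100]=0
m=cv2.morphologyEx(m,cv2.MORPH_CLOSE,np.ones((5,5)))
cs,_=cv2.findContours(m,cv2.RETR_EXTERNAL,cv2.CHAIN_APPROX_NONE)
k=max(cs,key=cv2.contourArea)[:,0]
P=np.array([plane(t,p,.010)[:2] for p in k.astype(float)])
(c,sz,a)=cv2.minAreaRect((P*1000).astype(np.float32)); print('plate',c,sz,a)
B=cv2.boxPoints((c,sz,a)); print(B)
print('pixels',np.round(proj(t,np.c_[B/1000,np.full(4,.01)])))
print('side px',np.round(proj(s,np.c_[B/1000,np.full(4,.01)])))
a=cv2.resize(t['frame'][165:265,200:340],None,fx=4,fy=4,interpolation=cv2.INTER_CUBIC)
b=cv2.resize(s['frame'][165:265,205:330],None,fx=4,fy=4,interpolation=cv2.INTER_CUBIC)
o=np.zeros((400,800,3),np.uint8)
a=cv2.resize(t['frame'][170:260,215:325],(396,324),interpolation=cv2.INTER_CUBIC)
b=cv2.resize(s['frame'][170:260,215:325],(396,324),interpolation=cv2.INTER_CUBIC)
cv2.imwrite('pics/crop.png',np.hstack([a,b])[:,:,::-1])
```

```text
plate (548.6724853515625, 7.9000396728515625) (196.2062530517578, 375.4566650390625) 19.971153259277344
[[ 392.35077  150.83246]
 [ 520.58685 -202.04602]
 [ 704.9942  -135.03238]
 [ 576.7581   217.8461 ]]
pixels [[154. 309.]
 [338. 242.]
 [301. 149.]
 [122. 214.]]
side px [[340. 315.]
 [303. 193.]
 [223. 194.]
 [221. 320.]]
```

View pics/crop.png

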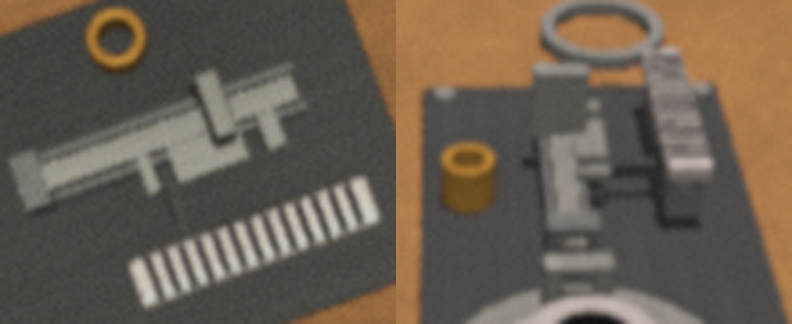

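The crops show the tab top centred near top (273.9,199.2) and side (260.6,188.9). The bar runs from crop (140,285) to (372,199) in the top view. I'll triangulate these and check them against the plate pose.

Run:
```python
from h import *
t=cap('top');s=cap('side')
a=np.radians(19.97);xh=np.array([np.cos(a),np.sin(a),0]);yh=np.array([-np.sin(a),np.cos(a),0])
O=np.array([.5487,.0079,0])-.015*xh-.060*yh
fx=lambda P:np.round(1000*np.array([(P-O)@xh,(P-O)@yh,P[2]]),1)
T=lambda x,y:(215+x/3.6-.36,170+y/3.6-.36); S=lambda x,y:T(x-396,y)
for n,p,q in[('tab',T(212,105),S(560,68)),('bar+y end',T(139,285),S(692,172)),('bar-y end',T(372,199),S(662,50))]:
    P,e=tri(t,p,s,q);print(n,P,fx(P),round(e*1000,1))
print('plane tab',fx(plane(t,T(212,105),.08)),'bar ends',fx(plane(t,T(139,285),.056)),fx(plane(t,T(372,199),.056)))
print('O',O)
R=np.array(r.sense()['ee_rot']);p=np.array(r.sense()['tcp_pos'])
Rd=np.c_[-yh,-xh,[0,0,-1]]
print('rotvec',cv2.Rodrigues(R.T@Rd)[0].ravel())
mid=plane(t,T(212,105),.08)
mid=O+(-.005)*xh+((mid-O)@yh-.035)*yh; mid[2]=.200
print('target',mid,'shift mm',1000*R.T@(mid-p))
```

```text
tab [ 0.59602964 -0.07849498  0.08033576] [ 30.  -37.4  80.3] 0.9
bar+y end [ 0.50699321 -0.04119355  0.04970814] [-41.   28.1  49.7] 0.9
bar-y end [ 0.55019193 -0.16014447  0.05459812] [-41.  -98.4  54.6] 0.4
plane tab [ 29.6 -37.3  80. ] bar ends [-40.8  27.9  56. ] [-40.9 -98.3  56. ]
O [ 0.55509361 -0.05361522  0.        ]
rotvec [ 6.79059955e-04 -3.89732902e-04  8.98427328e-01]
target [ 0.57508745 -0.12327755  0.2       ] shift mm [584.47726608 558.66154167  92.33567224]
```

```bash
python3 -m pendant '[[[36,34,6],[0,0,0.09]],[[72,68,12],[0,0,0.18]],[[108,102,17],[0,0,0.27]],[[143,137,23],[0,0,0.36]],[[179,171,28],[0,0,0.45]],[[214,205,34],[0,0,0.54]],[[250,239,40],[0,0,0.63]],[[286,273,45],[0,0,0.72]],[[321,307,51],[0,0,0.81]],[[340,325,54],[0,0,0.898]]]' 0.632
cat >> h.py <<'E'
a=np.radians(19.97);xh=np.array([np.cos(a),np.sin(a),0]);yh=np.array([-np.sin(a),np.cos(a),0])
O=np.array([.5487,.0079,0])-.015*xh-.060*yh
fx=lambda P:np.round(1000*np.array([(P-O)@xh,(P-O)@yh,P[2]]),1)
Rd=np.c_[-yh,-xh,[0,0,-1]]
def st(target=None):
    s=r.sense();R=np.array(s['ee_rot']);p=np.array(s['tcp_pos'])
    print('t',s['time_s'],'fix',fx(p),'F fix',np.round(Rd.T@np.array(s['wrist_force']),2),'w',s['gripper_width'])
    print('rotvec',np.round(cv2.Rodrigues(R.T@Rd)[0].ravel(),4))
    if target is not None:
        g=np.array(target)/1000.;G=O+g[0]*xh+g[1]*yh;G[2]=g[2];print('shift',np.round(1000*R.T@(G-p),1))
E
python3 -c "
from h import *
st([-5,-66,200])"
```

```text
time_s: 1.3
tcp_pos: [0.4181, 0.1733, 0.2379]
ee_rot: [[0.336, -0.942, -0.001], [-0.942, -0.336, -0.001], [0.0, 0.001, -1.0]]
wrist_force: [-0.2, -0.4, -0.5]
gripper_width: 0.633
gripper_force: 0.0
t 1.3 fix [-51.2 260.  237.9] F fix [0.33 0.3  0.52] w 0.6327758660789858
rotvec [ 0.0008 -0.0003 -0.0058]
shift [325.7 -48.2  38. ]
```

```bash
python3 -m pendant '[[[45,-7,5],[0,0,-0.006]],[[90,-13,10],[0,0,-0.006]],[[135,-20,16],[0,0,-0.006]],[[180,-27,21],[0,0,-0.006]],[[225,-33,26],[0,0,-0.006]],[[270,-40,32],[0,0,-0.006]],[[310,-46,36],[0,0,-0.006]],[[326,-48,38],[0,0,-0.006]],[[326,-48,38],[0,0,-0.006]],[[326,-48,38],[0,0,-0.006]]]'
python3 -c "
from h import *
st([-5,-66,138])"
```

```text
time_s: 2.3
tcp_pos: [0.5739, -0.1134, 0.2]
ee_rot: [[0.347, -0.938, -0.001], [-0.938, -0.347, 0.0], [-0.001, 0.001, -1.0]]
wrist_force: [-0.9, -0.0, -0.5]
gripper_width: 0.631
gripper_force: 0.0
t 2.3 fix [ -2.8 -62.6 200. ] F fix [-0.25  0.83  0.47] w 0.6305520481214569
rotvec [0.0007 0.0005 0.0061]
shift [ 3.4  2.2 62. ]
```

```bash
python3 -m pendant '[[[3,2,20],[0,0,0.005]],[[3,2,40],[0,0,0.005]],[[3,2,62],[0,0,0.005]],[[3,2,62],[0,0,0.005]]]'
python3 - <<'E'
from h import *
t=cap('top');s=cap('side')
a=cv2.resize(t['frame'][170:260,215:325],(396,324),interpolation=cv2.INTER_CUBIC)
b=cv2.resize(s['frame'][150:240,215:325],(396,324),interpolation=cv2.INTER_CUBIC)
cv2.imwrite('pics/c2.png',np.hstack([a,b])[:,:,::-1])
st([-5,-66,126])
E
```

```text
time_s: 2.7
tcp_pos: [0.5712, -0.1156, 0.136]
ee_rot: [[0.344, -0.939, -0.006], [-0.939, -0.344, 0.0], [-0.003, 0.006, -1.0]]
wrist_force: [-0.5, 0.1, -0.6]
gripper_width: 0.632
gripper_force: 0.0
t 2.8 fix [ -4. -65. 139.] F fix [ 0.08 -0.78  0.25] w 0.6274796805753036
rotvec [-0.0001 -0.0004  0.0037]
shift [ 0.9  1.  13. ]
```

View pics/c2.png

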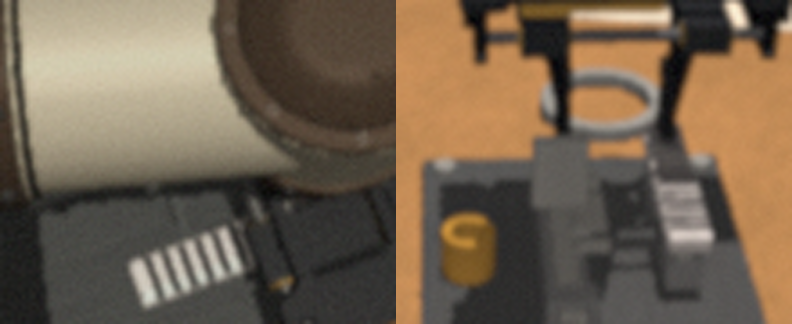

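The side view shows one finger directly behind the tab, at about (560,130) in the crop, and the other over the bar's rear half, at about (668,135). Alignment is good, so I'm descending.

```bash
python3 -m pendant '[[[1,1,5],[0,0,0.003]],[[1,1,10],[0,0,0.003]],[[1,1,13],[0,0,0.003]],[[1,1,15],[0,0,0.003]],[[1,1,17],[0,0,0.003]],[[1,1,17],[0,0,0.003]]]'
python3 -c "
from h import *
st([-5,-66,116])"
```

```text
time_s: 3.4
tcp_pos: [0.573, -0.1185, 0.1215]
ee_rot: [[0.34, -0.94, 0.0], [-0.94, -0.34, -0.0], [0.0, -0.0, -1.0]]
wrist_force: [-0.9, 2.1, 4.4]
gripper_width: 0.632
gripper_force: 2.0
t 3.4 fix [ -5.3 -67.1 121.5] F fix [-2.27  0.16 -4.4 ] w 0.6317047896316772
rotvec [-0.0001 -0.0001 -0.0016]
shift [-1.1 -0.3  5.5]
```

```bash
python3 -m pendant '[[[0,0,2],[0,0,0]],[[0,0,4],[0,0,0]],[[0,0,6],[0,0,0]],[[0,0,6],[0,0,0]],[[0,0,6],[0,0,0]]]'
python3 -c "
from h import *
st([-5,-66,115.5])"
```

```text
time_s: 3.9
tcp_pos: [0.5731, -0.1185, 0.1158]
ee_rot: [[0.34, -0.94, 0.0], [-0.94, -0.34, -0.0], [0.0, -0.0, -1.0]]
wrist_force: [-1.2, 1.5, 6.6]
gripper_width: 0.629
gripper_force: 3.4
t 3.9 fix [ -5.3 -67.1 115.8] F fix [-1.84  0.64 -6.61] w 0.6292787660314562
rotvec [-0.0003 -0.0003 -0.0013]
shift [-1.1 -0.2  0.3]
```

```bash
python3 -m pendant '[[[0,0,1],[0,0,0]],[[0,0,1.5],[0,0,0]],[[-3,0,1.5],[0,0,0]],[[-6,0,1.5],[0,0,0]],[[-9,0,1.5],[0,0,0]],[[-12,0,1.5],[0,0,0]],[[-15,0,1.5],[0,0,0]],[[-18,0,1.5],[0,0,0]],[[-21,0,1.5],[0,0,0]],[[-24,0,1.5],[0,0,0]]]'
python3 -c "
from h import *
st([-5,-5,115.5])"
```

```text
time_s: 4.9
tcp_pos: [0.5672, -0.0976, 0.1156]
ee_rot: [[0.342, -0.94, 0.006], [-0.94, -0.342, -0.003], [0.005, -0.005, -1.0]]
wrist_force: [1.4, -8.0, 6.5]
gripper_width: 0.634
gripper_force: 4.9
t 4.9 fix [ -3.7 -45.5 115.6] F fix [ 8.03  1.39 -6.46] w 0.6342025399188331
rotvec [-0.0047 -0.0047  0.0003]
shift [-40.5   1.3  -0.1]
```

```bash
python3 -m pendant '[[[-3,0,0],[0,0,0]],[[-6,0,0],[0,0,0]],[[-9,0,0],[0,0,0]],[[-12,0,0],[0,0,0]],[[-15,0,0],[0,0,0]]]'
python3 - <<'E'
from h import *
s=cap('side')
cv2.imwrite('pics/c3.png',cv2.resize(s['frame'][150:270,205:345],(700,600),interpolation=cv2.INTER_CUBIC)[:,:,::-1])
st([-5,-5,115])
E
```

```text
time_s: 5.4
tcp_pos: [0.5621, -0.0835, 0.1156]
ee_rot: [[0.342, -0.94, 0.006], [-0.94, -0.342, -0.003], [0.005, -0.005, -1.0]]
wrist_force: [2.8, -6.8, 6.7]
gripper_width: 0.635
gripper_force: 4.9
t 5.45 fix [ -3.7 -30.1 115.6] F fix [ 6.18 -0.35 -6.96] w 0.6308520944176992
rotvec [-0.0046 -0.0043  0.0005]
shift [-25.1   1.3   0.5]
```

View pics/c3.png

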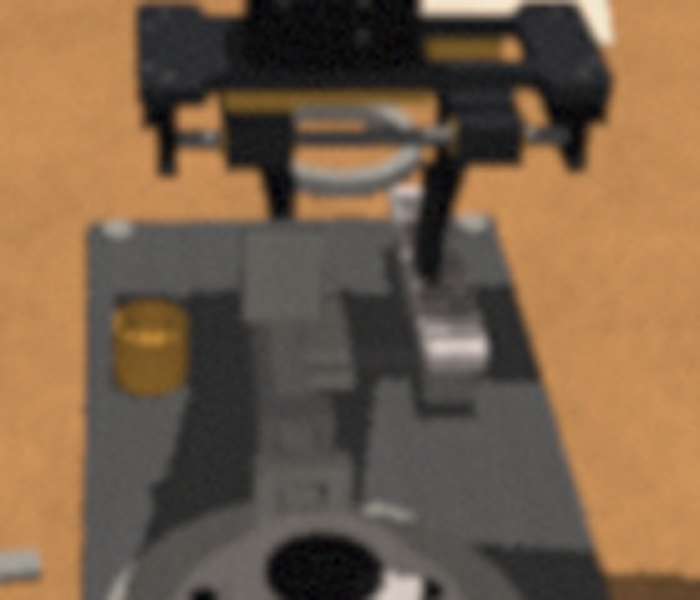

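The tab has moved forward with the finger and the bar is still held down. The drag is steady at 6 N, so I'm continuing.

```bash
python3 -m pendant '[[[-3,0,0.5],[0,0,0]],[[-6,0,0.5],[0,0,0]],[[-9,0,0.5],[0,0,0]],[[-12,0,0.5],[0,0,0]],[[-15,0,0.5],[0,0,0]],[[-18,0,0.5],[0,0,0]],[[-20,0,0.5],[0,0,0]],[[-22,0,0.5],[0,0,0]],[[-22,0,0.5],[0,0,0]]]'
python3 -c "
from h import *
st([-5,-5,115])"
```

```text
time_s: 6.35
tcp_pos: [0.5546, -0.0625, 0.1153]
ee_rot: [[0.342, -0.94, 0.006], [-0.94, -0.342, -0.002], [0.004, -0.005, -1.0]]
wrist_force: [1.3, -6.4, 8.7]
gripper_width: 0.631
gripper_force: 4.4
t 6.35 fix [ -3.5  -8.2 115.3] F fix [ 6.4   0.99 -8.67] w 0.6307011687823256
rotvec [-0.0048 -0.0041  0.0006]
shift [-3.2  1.5  0.3]
```

Not at the stop yet. I'll creep forward until the force rises.

```bash
python3 -m pendant '[[[-1,0,0],[0,0,0]],[[-2,0,0],[0,0,0]],[[-3,0,0],[0,0,0]],[[-3,0,0],[0,0,0]]]'
python3 -c "
from h import *
st([-5,-5,115])"
```

```text
time_s: 6.75
tcp_pos: [0.5539, -0.0605, 0.1153]
ee_rot: [[0.341, -0.94, 0.006], [-0.94, -0.341, -0.003], [0.005, -0.005, -1.0]]
wrist_force: [2.4, -9.9, 7.7]
gripper_width: 0.634
gripper_force: 6.8
t 6.75 fix [ -3.5  -6.  115.3] F fix [10.1   1.17 -7.7 ] w 0.6336620872702956
rotvec [-0.005  -0.005  -0.0002]
shift [-1.   1.5  0.3]
```

```bash
python3 -m pendant '[[[-1,0,0],[0,0,0]],[[-2,0,0],[0,0,0]],[[-3,0,0],[0,0,0]],[[-3,0,0],[0,0,0]],[[-3,0,0],[0,0,0]]]'
python3 - <<'E'
from h import *
st([-5,-5,115])
s=cap('side')
cv2.imwrite('pics/c4.png',cv2.resize(s['frame'][150:270,205:345],(700,600),interpolation=cv2.INTER_CUBIC)[:,:,::-1])
E
```

```text
time_s: 7.25
tcp_pos: [0.5537, -0.0599, 0.1154]
ee_rot: [[0.34, -0.941, 0.008], [-0.941, -0.34, -0.005], [0.008, -0.006, -1.0]]
wrist_force: [7.1, -21.5, 4.8]
gripper_width: 0.63
gripper_force: 12.7
t 7.25 fix [ -3.5  -5.4 115.4] F fix [22.67  0.68 -4.77] w 0.629795771535058
rotvec [-0.0055 -0.0076 -0.002 ]
shift [-0.4  1.5  0.4]
```

View pics/c4.png

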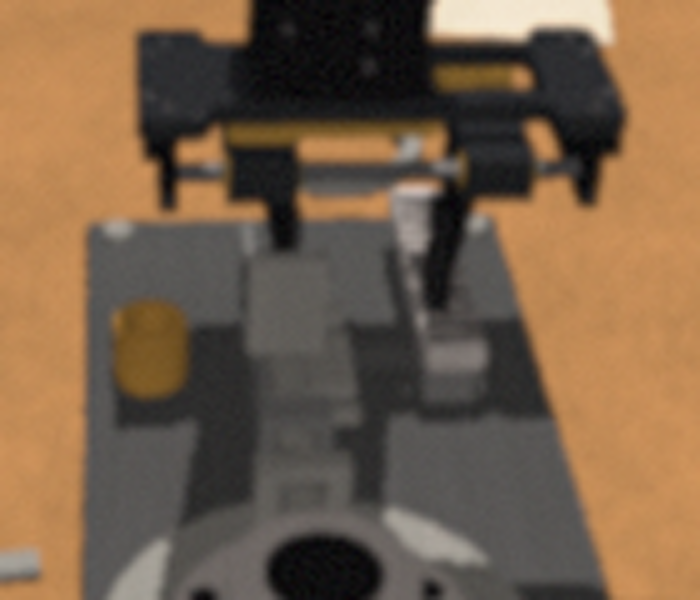

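The push stalls at y = -5.4, where 50 mm of travel predicts, and the force has risen to 22 N, so the bolt is at its stop. Next I'll back off the push with the catch held, then lift.

```bash
python3 -m pendant '[[[3,0,0],[0,0,0]],[[6,0,0],[0,0,0]],[[8,0,0],[0,0,0]],[[8,0,-4],[0,0,0]],[[8,0,-9],[0,0,0]],[[8,0,-14],[0,0,0]],[[8,0,-20],[0,0,0]],[[8,0,-30],[0,0,0]],[[8,0,-50],[0,0,0]],[[8,0,-70],[0,0,0]]]'
python3 -m pendant '[[[0,0,-40],[0,0,0]],[[30,0,-70],[0,0,0]],[[70,20,-90],[0,0,0]],[[110,40,-90],[0,0,0]],[[150,60,-90],[0,0,0]],[[190,80,-90],[0,0,0]],[[230,100,-90],[0,0,0]],[[260,110,-90],[0,0,0]],[[260,110,-90],[0,0,0]]]'
python3 - <<'E'
from h import *
t=cap('top');s=cap('side');st()
a=cv2.resize(t['frame'][170:260,215:325],(396,324),interpolation=cv2.INTER_CUBIC)
b=cv2.resize(s['frame'][170:260,215:325],(396,324),interpolation=cv2.INTER_CUBIC)
cv2.imwrite('pics/c5.png',np.hstack([a,b])[:,:,::-1])
E
```

```text
time_s: 8.3
tcp_pos: [0.5523, -0.0633, 0.1836]
ee_rot: [[0.34, -0.94, -0.002], [-0.94, -0.34, -0.0], [-0.0, 0.002, -1.0]]
wrist_force: [-0.4, -0.0, 0.3]
gripper_width: 0.636
gripper_force: 0.0
time_s: 9.2
tcp_pos: [0.5367, -0.3486, 0.2726]
ee_rot: [[0.335, -0.942, -0.001], [-0.942, -0.335, -0.0], [-0.0, 0.001, -1.0]]
wrist_force: [0.2, 0.3, 0.8]
gripper_width: 0.633
gripper_force: 0.0
t 9.3 fix [-116.6 -268.2  272.8] F fix [0.16 0.61 0.59] w 0.6301803565369822
rotvec [ 0.001   0.0012 -0.0034]
```

View pics/c5.png

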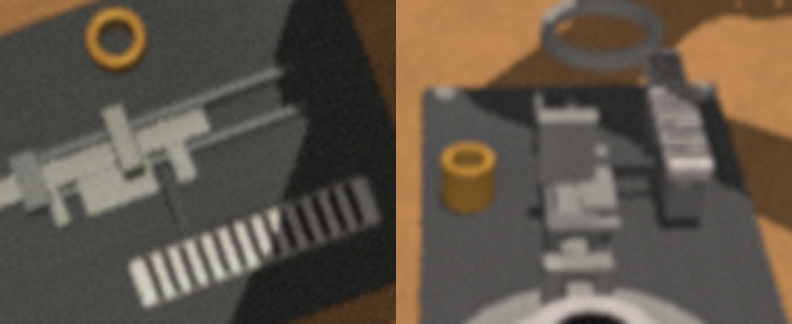

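The final view shows the tab moved from crop (212,105) to (121,140), about 50 mm. The bolt is through the keeper, the bar is back at its original image position, so fully up, and the bushing and ring haven't moved.

```bash
python3 -c "
from h import *
t=cap('top');print(fx(plane(t,(215+121/3.6-.36,170+140/3.6-.36),.08)))
print(r.finish_job())"
```

```text
[28.8 11.3 80. ]
the job is handed in; nothing more can be done
None
```

The job is handed in: the bolt is home through the keeper (tab moved about 49 mm from its measured start and stalled firmly at its stop), the catch sprang fully back up, and the hand is clear with no loose part seen to move.

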